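Eject the pressed brick through the guard window

ROBOT

A 7-joint arm with a two-finger parallel gripper is mounted at the origin on the work surface. World frame = base frame: x ahead of the robot, y to its left, z up, the work surface at z = 0. Lengths are in m, angles in rad, forces in N, time in s.
With the tool pointing down it reaches from about 0.4 to 0.875 m from the base axis. Payload 4.4 kg.
Tool frame: the origin (TCP) lies at the centre of the arm's flange, where the gripper is bolted on; the fingertips stand 173 mm ahead of it and the grasp point (between the pads) lies 155 mm ahead of it (ctrl.grasp_offset is the distance from the TCP to the grasp point, in m); z points along the fingers, y is the line along which they close (so a half turn about z gives the same grasp; the last joint's range is limited). The gripper opens to 85 mm and grips with 20 to 120 N. Pads are 22 mm wide; open, the fingers measure 114 mm over their backs; the gripper's body (76 mm by 85 mm) begins 54 mm behind the grasp point. The pads swing forward as they close: fully open they stand 13 mm farther back than shut.
Start: joints at [-1.266, 0.628, 0.038, 1.517, -0.027, 0.996, -0.02], TCP at [0.236, 0.606, 0.405] pointing down, gripper open.
Joint ranges: [-3.06, 3.06], [-0.37, 2.12], [-1.25, 1.32], [0.18, 2.47], [-1.1, 4.24], [0.23, 1.98], [-2.94, 2.94]. Speed limits (rad/s): [2.57, 2.57, 3.14, 3.14, 3.14, 3.14, 3.14].

INTERFACE

Orientations are given as a 3x3 rotation matrix whose columns are the frame's x, y, z axes.
In Python, from bench import ctrl gives the robot as it stands.
- The arm moves only by the shell command python3 -m pendant 'ROWS' [FORCE]. ROWS is JSON, a list of rows, each a list of 7 numbers: the shift along the world's x, y, z in cm, then the turn, a rotation vector about the world's x, y, z in degrees, then the finger opening in cm, from 0 to 8.54. In form: [[dx, dy, dz, ax, ay, az, fingers], ...]. A call has 1 to 20 rows; each row is the pose to reach, as a shift and turn from the pose commanded when the call began; what a row does not reach only later rows make up. A row lasts 1/12 s, in which the tool goes at most 41.7 mm and 7.16 degrees, less where a joint would pass 70% of its speed; a pose out of reach is approached as far as the arm can. A call with a gripper value outside its range is refused whole. The fingers move at their own pace and stop on an object; FORCE is the grip in N (left out, the last holds). Time passes only in rows, so rows that repeat a pose let the fingers close. It gives the time, the measured TCP pose, the force, the opening and the grip force at its end, in the units of the state.
- ctrl.observe(): the state, without advancing time (a new reading comes with each control period).
- ctrl.grab_frame(name): name is "side" or "top" or "wrist"; returns a dict with "img" (400x640x3 uint8, red, green, blue), "depth" (400x640 float32, m along the optical axis (not along the pixel's ray), 0 where there is no reading), "K" (3x3 intrinsics, pixels), "rvec" (rotation vector, rad) and "tvec" (3), from world to camera coordinates, as OpenCV has them; the wrist camera has in their place "hand_eye" (4x4, takes a point from camera to tool coordinates, whose origin is the TCP and whose axes are the flange's). Camera axes: x right, y down, z forward; pixel columns grow to the right and rows downward; lengths in m; the calibration is good to about 2 mm. A picture is of the moment at which its call begins: read the wrist's pose just before it.
- ctrl.hand_in(): hands the job in; it is judged then, once.
The state is a dict: "time": time; "joint_positions": joint angles; "qvel": joint speeds; "joint_torque": joint torques, N m; "eef_pos": TCP position; "ee_rot": TCP orientation; "contact_force": force on the tool from outside, world axes, zero at the start; "moment": the same for the moment, N m; "grip_width": finger opening in m; "grasp_force": force on a finger pad.
Only numpy, scipy, OpenCV 4.12 (cv2) and the standard library are available. Lean on these libraries where they do the work, as an engineer would, in place of code of your own. Each camera call takes 0.05 s, during which the arm holds its last target. There are 200 camera calls.

TASK

A freshly pressed brick is still down in the mould of the bench screw press. Reach with the fingertips through the window of the press guard and push the pedal of the ejector lever all the way down, so that the brick is raised out of the mould, then draw the hand back out and clear. Do not touch the guard or the window's frame, do not touch or take the brick (leave it standing on the ejector), and leave everything else on the table where it is.

Things in the scene. Friction and masses are not known exactly. Their poses are not given: they have to be found in the camera images.
- press: Grey screw press fixed to the table. Origin on the table below the ejector lever's pivot (axis along y, 85 mm up); -x is the operator's side, facing the robot within 17 deg. In its frame, mm: base x -215..185, y +-160, 25 high; pillars at x 110, y +-120; crosshead 340 to 390 up; handwheel radius 94 at 520 up over x 110; mould 104 x 150 at x 110, top 150 up.
- guard: Fixed guard over the press's operator end: mesh sides and front, and on top a 4 mm aluminium sheet sloping 20 deg, rising towards +x (away from the robot), with one window. Axes as the press, origin at the press's but shifted up to 12 mm along y. In its frame, mm: y +-125; front at x -205, sheet 104 up; rear edge at x 5, sheet 180 up. Not to be touched by hand or arm.
- window (a point): Centre of the guard's window, in the sheet's upper face, 135 mm above the table. The opening is 135 mm across (guard's y) and 110 mm along the slope, inside a black rubber edging 6 mm wide that stands 3 mm proud of the sheet. Axes: the guard's, level, not tilted with the sheet.
- pedal (a point): Centre of the upper face of the ribbed steel pedal on the operator's end of the lever, under the window. The pedal is 65 (y) x 45 (x) x 9 mm. This point is 117 mm from the pivot towards the operator, 115 mm above the table with the lever up (20 mm below the window's centre), 28 mm lower with it down. Axes: the lever's (see there).
- lever: Steel ejector lever; origin on its pivot, 85 mm up. Axes as the press's while it is up (brick down); pressed, it turns about its y axis, pedal end down, by 0.24 rad to a hard stop (brick raised 26 mm). The pedal face leans 0.12 rad down towards the mould with the lever up, 0.12 rad the other way with it down. Stiff, 10 to 15 N on the pedal; no spring, stays where it is left.
- block: Pink pressed brick in the mould, 60 (x) x 100 (y) x 36 mm, about 0.3 kg, loose with 2 mm of play all round, resting on the ejector plate. Origin: centre of its underside, 108 mm above the table at the start, its top then 6 mm below the mould's rim; raised, its top stands 20 mm above the rim.
- mould_rim (a point): Centre of the mould's mouth, level with its rim, 150 mm above the table and 110 mm beyond the lever's pivot along the press's x. Axes as the press.
- brick_a: finished pink pressed brick, 60 x 100 x 36 mm (x, y, z), on the table left of the press; origin under its centre
- brick_b: second finished pink pressed brick, 60 x 100 x 36 mm (x, y, z), on the table left of the press; origin under its centre
- cup: white plastic measuring mug, 72 mm across, 75 mm tall, handle 25 mm more, beside the guard; origin under its centre
- scraper: steel-bladed scraper (spatula), about 200 mm long, lying beside the guard, along its x axis; origin near its middle, on the table
- jar: glass jar with a steel lid, 64 mm across, 85 mm tall, right of the press; origin under its centre
- tape: roll of brown tape, 70 mm across, 24 mm tall, lying flat right of the press; origin under its centre
- pail: small white lidded pail, about 140 mm across, 146 mm tall, at the right (-y) side of the table; origin under its centre

How it is judged:
By the outcome, as a careful person would: the job done as asked, in the order asked, and still so for the second after the job is handed in, with the robot touching nothing.
It also fails if it takes over 35 s, if anything falls off the work surface, if the arm or the gripper's body presses on something with over 40 N, if the wrist force passes 120 N, or if a joint passes its speed limit or range.

## Working session

There is one attempt and no reset: what is moved stays moved. The work goes in short steps, Python scripts to look and compute and a shell command to move; the robot and the scene stay as the last step left them, time stands still between calls to the robot, and variables do not carry over. Pictures are saved under pics/ and viewed, at most 10 in all, crops included, and the job is handed in when it is done.

```bash
mkdir -p pics
cat > h.py <<'E'
import numpy as np, cv2
from bench import ctrl
def grab(n):
    s=ctrl.observe(); f=ctrl.grab_frame(n)
    if 'hand_eye' in f:
        T=np.eye(4);T[:3,:3]=s['ee_rot'];T[:3,3]=s['eef_pos'];M=T@f['hand_eye']
        f['R'],f['c']=M[:3,:3],M[:3,3]
    else:
        R=cv2.Rodrigues(np.array(f['rvec'],float))[0]; f['R']=R.T; f['c']=-R.T@np.ravel(f['tvec'])
    return f
def cloud(f):
    v,u=np.mgrid[:400,:640]; d=np.stack([u,v,np.ones_like(u)],-1)@np.linalg.inv(f['K']).T
    P=(d*f['depth'][...,None])@f['R'].T+f['c']; P[f['depth']==0]=np.nan; return P
def ray(f,u,v,z):
    d=f['R']@np.linalg.inv(f['K'])@[u,v,1]; return f['c']+d*(z-f['c'][2])/d[2]
E
python3 - <<'E'
from h import *
for n in ['top','side']:
    f=grab(n); cv2.imwrite(f'pics/{n}0.png',f['img'][...,::-1]); np.savez(f'{n}0.npz',**f); print(n,f['c'],f['R'][:,2])
s=ctrl.observe();print(s['time'],s['eef_pos'],s['ee_rot'],s['grip_width'])
E
```

```text
top [ 0.36216738 -0.04215183  1.30749109] [ 0.16617914 -0.00341427 -0.98608967]
side [-0.0824301  -0.60075861  0.97804604] [ 0.52965441  0.46834249 -0.7071927 ]
0.1 [0.23538019 0.60559928 0.40386303] [[-9.32046629e-01  3.62337829e-01 -6.15870956e-04]
 [ 3.62338352e-01  9.32045182e-01 -1.64222989e-03]
 [-2.10224566e-05 -1.75378850e-03 -9.99998462e-01]] 0.08529031994084671
```

View pics/top0.png

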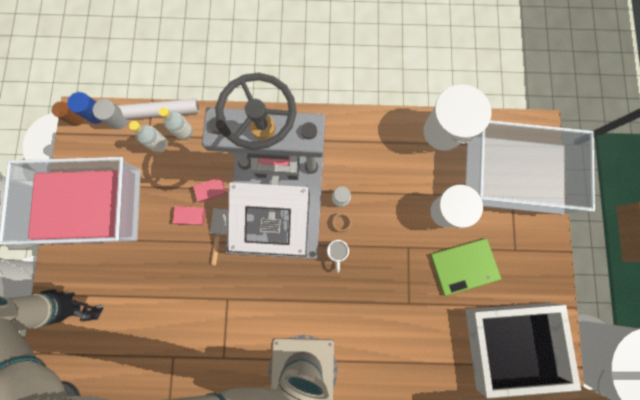

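View pics/side0.png

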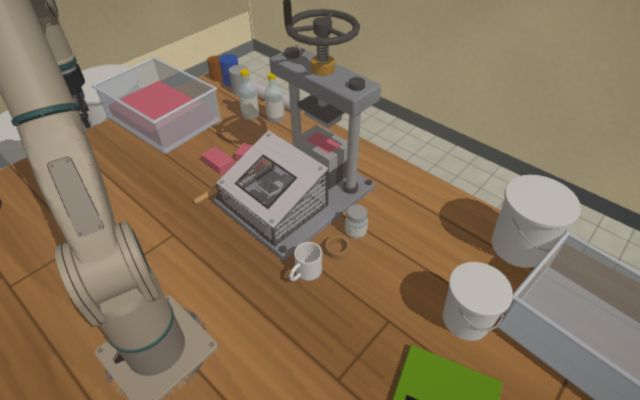

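The top view shows the guard sheet at about px (230–308, 183–252), with the window's black edging at (245–290, 207–244). In the side view the window is at about (240–297, 155–207).

Run:
```python
from h import *
out=[]
for n,(a,b,c,d) in {'top':(215,140,325,262),'side':(205,120,345,245)}.items():
    f=dict(np.load(f'{n}0.npz')); P=cloud(f); g=f['img'].astype(int)
    m=(g.min(-1)>150)&(np.ptp(g,-1)<30); k=np.zeros_like(m);k[b:d,a:c]=1;m&=k&(P[...,2]>.09)&(P[...,2]<.2)
    m=cv2.morphologyEx(m.astype(np.uint8),cv2.MORPH_OPEN,np.ones((2,2)))
    cs,h=cv2.findContours(m,cv2.RETR_CCOMP,cv2.CHAIN_APPROX_NONE)
    o=max(range(len(cs)),key=lambda i:cv2.contourArea(cs[i])*(h[0][i][3]<0))
    ho=max(range(len(cs)),key=lambda i:cv2.contourArea(cs[i])*(h[0][i][3]>=0))
    Q=P[m>0]; Q=Q[~np.isnan(Q[:,0])]
    for _ in range(3):
        cen=np.median(Q,0);nn=np.linalg.svd(Q-Q.mean(0),full_matrices=0)[2][2]; nn*=np.sign(nn[2]); r=(Q-Q.mean(0))@nn; Q=Q[abs(r)<.004]
    c0=Q.mean(0); print(n,'plane',c0,nn,'tilt',np.degrees(np.arccos(nn[2])),'yaw',np.degrees(np.arctan2(-nn[1],-nn[0])))
    for nm,i in(('sheet',o),('hole',ho)):
        px=cs[i][:,0].astype(float); dr=np.c_[px,np.ones(len(px))]@np.linalg.inv(f['K']).T@f['R'].T
        W=f['c']+dr*(((c0-f['c'])@nn)/(dr@nn))[:,None]
        ex=np.array([nn[2],0,-nn[0]]);e1=np.array([-nn[0],-nn[1],0]);e1-=e1@nn*nn;e1/=np.linalg.norm(e1);e2=np.cross(nn,e1)
        q=np.c_[(W-c0)@e1,(W-c0)@e2].astype(np.float32); (cx,cy),sz,an=cv2.minAreaRect(q)
        w=c0+cx*e1+cy*e2; bx=c0+cv2.boxPoints(((cx,cy),sz,an))@np.array([e1,e2])
        print(nm,w,sz,an); print(bx.round(4).tolist())
    # mould red
    hs=cv2.cvtColor(f['img'],cv2.COLOR_RGB2HSV); r=((hs[...,0]<8)|(hs[...,0]>165))&(hs[...,1]>110)&(P[...,2]>.12)&(P[...,2]<.2)&(k>0)
    print('brick',r.sum(),np.nanmean(P[r],0) if r.any() else None)
    out.append(cv2.resize(f['img'][b:d,a:c],(395,500 if n=='top' else 350),interpolation=cv2.INTER_CUBIC))
H=max(o.shape[0] for o in out); cv2.imwrite('pics/z.png',np.hstack([cv2.copyMakeBorder(o,0,H-o.shape[0],0,0,0) for o in out])[...,::-1])
```

```text
top plane [0.49796309 0.18992249 0.14189024] [-0.33819805 -0.01370066  0.94097522] tilt 19.7840175346155 yaw 2.3198275620098823
sheet [0.49270119 0.11828061 0.13895593] (0.2508123219013214, 0.22673121094703674) 86.05770111083984
[[0.383, -0.0036, 0.0978], [0.5963, -0.0105, 0.1743], [0.6024, 0.2401, 0.1802], [0.3891, 0.2471, 0.1036]]
hole [0.46918606 0.11863578 0.13050948] (0.1586744487285614, 0.13720615208148956) 84.35897827148438
[[0.4006, 0.0436, 0.1048], [0.5295, 0.0353, 0.151], [0.5378, 0.1937, 0.1563], [0.4089, 0.202, 0.11]]
brick 26 [0.68177605 0.08819087 0.14476473]
side plane [0.50015258 0.110527   0.14481566] [-0.34143471  0.00975062  0.93985492] tilt 19.9727940146855 yaw -1.6357959880083555
sheet [0.49178867 0.11706345 0.14170937] (0.2464442104101181, 0.2203039973974228) 89.78219604492188
[[0.3844, -0.0027, 0.1039], [0.5913, -0.0095, 0.1792], [0.5992, 0.2368, 0.1795], [0.3923, 0.2436, 0.1042]]
hole [0.47402629 0.1191731  0.13523469] (0.15783070027828217, 0.1342906653881073) 89.62155151367188
[[0.4082, 0.0426, 0.1121], [0.5344, 0.0381, 0.158], [0.5398, 0.1958, 0.1583], [0.4137, 0.2003, 0.1125]]
brick 270 [0.7032697  0.10921016 0.14395953]
```

View pics/z.png

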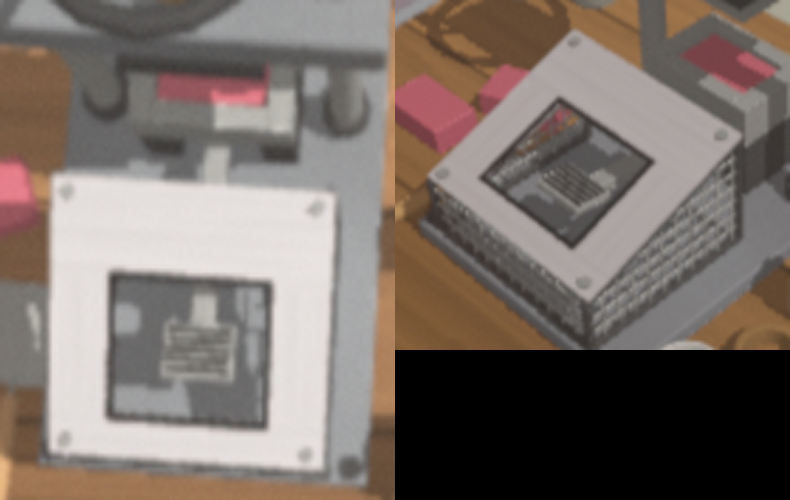

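```bash
python3 -m pendant '[[2,-4,2,0,0,0,0],[4,-8,3,0,0,0,0],[5.5,-12,3,0,0,0,0],[7,-16,3,0,0,0,0],[8.5,-20,3,0,0,0,0],[10,-24,3,0,0,0,0],[12,-28,3,-0.6,-3,5,0],[14,-32,3,-1.2,-5.9,9.6,0],[16,-36,3,-1.8,-8.9,14.5,0],[18,-40,2,-2.4,-11.8,19.3,0],[19,-44,1,-2.4,-11.8,19.3,0],[20,-47,0,-2.4,-11.8,19.3,0],[20.4,-48.8,0,-2.4,-11.8,19.3,0],[20.4,-48.8,0,-2.4,-11.8,19.3,0],[20.4,-48.8,0,-2.4,-11.8,19.3,0],[20.4,-48.8,0,-2.4,-11.8,19.3,0]]' 40
python3 - <<'E'
from h import *
s=ctrl.observe();print(s['time'],s['eef_pos'],s['ee_rot'],s['contact_force'])
f=grab('wrist');cv2.imwrite('pics/w1.png',f['img'][...,::-1]);np.savez('w1.npz',**f);print(f['c'],f['hand_eye'])
E
```

```text
time: 1.43
eef_pos: [0.4395, 0.118, 0.4046]
ee_rot: [[-0.978, 0.033, 0.207], [0.033, 0.999, -0.006], [-0.207, 0.001, -0.978]]
contact_force: [-0.1, -0.2, 1.1]
grip_width: -0.0001
grasp_force: 0.0
1.4333 [0.43949199 0.11797225 0.4046436 ] [[-9.77737154e-01  3.32207937e-02  2.07186959e-01]
 [ 3.26182626e-02  9.99447872e-01 -6.32454982e-03]
 [-2.07282672e-01  5.74331285e-04 -9.78280923e-01]] [-0.06378994 -0.20347554  1.0721721 ]
[0.3795723  0.12014191 0.36023604] [[-5.51322836e-04 -9.61634632e-01 -2.74332883e-01  6.78613930e-02]
 [ 9.99999642e-01 -7.06328308e-04  4.66247877e-04  1.52385998e-04]
 [-6.42129186e-04 -2.74332527e-01  9.61634677e-01  3.10147636e-02]
 [ 0.00000000e+00  0.00000000e+00  0.00000000e+00  1.00000000e+00]]
```

View pics/w1.png

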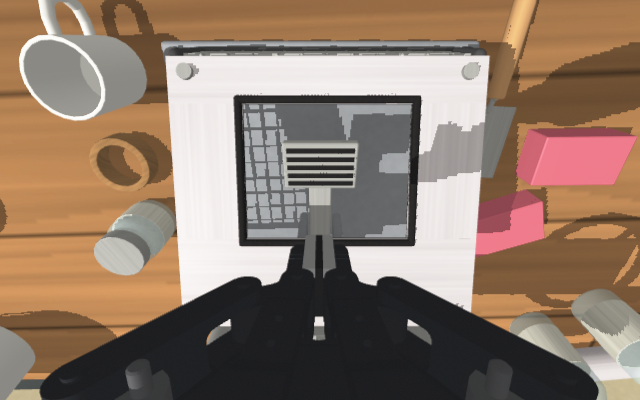

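The wrist view shows the window opening clearly, with inner corners at about (243,103), (412,104), (408,239) and (247,238). The pedal's corners are at about (283,142), (357,142), (354,188) and (287,187), and the cup and jar are well off to the left.

Run:
```python
from h import *
f=dict(np.load('w1.npz'));P=cloud(f)
t=np.radians(1.85);X=np.array([np.cos(t),-np.sin(t),0])
for z,cs in ((.118,[(283,142),(357,142)]),(.112,[(354,188),(287,187)]),(.115,[(320,165)])):
  for u,v in cs: print('pedal',ray(f,u,v,z).round(4),P[v,u].round(4))
w=[]
for (u,v),z in zip([(243,103),(412,104),(408,239),(247,238)],[.119,.119,.157,.157]): w.append(ray(f,u,v,z));print('win',w[-1].round(4))
print('mean',np.mean(w,0))
f=dict(np.load('top0.npz'));print('pedal top',ray(f,270.1,225.4,.115))
f=dict(np.load('side0.npz'));print('pedal side',ray(f,269.5,186.8,.115))
```

```text
pedal [0.4543 0.0883 0.118 ] [0.4552 0.0879 0.1151]
pedal [0.4564 0.1498 0.118 ] [0.4571 0.15   0.1159]
pedal [0.5019 0.1489 0.112 ] [0.5445 0.1589 0.0255]
pedal [0.4987 0.0874 0.112 ] [0.4982 0.0875 0.113 ]
pedal [0.477  0.1184 0.115 ] [0.4764 0.1184 0.1165]
win [0.4217 0.0601 0.119 ]
win [0.427  0.1917 0.119 ]
win [0.5281 0.1892 0.157 ]
win [0.5225 0.0566 0.157 ]
mean [0.47484261 0.12441291 0.138     ]
pedal top [0.4768615  0.11617472 0.115     ]
pedal side [0.47612004 0.111703   0.115     ]
```

Run:
```python
from h import *
f=dict(np.load('w1.npz'));f['R'],f['c']=f['hand_eye'][:3,:3],f['hand_eye'][:3,3];P=cloud(f).reshape(-1,3)
P=P[~np.isnan(P[:,0])]
for a in np.arange(.03,.18,.01):
    q=P[(P[:,2]>a)&(P[:,2]<=a+.01)&(abs(P[:,0])<.06)]
    if len(q): print(round(a,2),len(q),q[:,:2].min(0).round(3),q[:,:2].max(0).round(3))
```

```text
0.07 4161 [ 0.01  -0.057] [0.02  0.058]
0.08 15454 [-0.001 -0.062] [0.019 0.063]
0.09 11558 [-0.01 -0.06] [0.017 0.061]
0.1 7213 [-0.01  -0.053] [0.017 0.052]
0.11 5962 [-0.011 -0.044] [0.013 0.044]
0.12 3174 [-0.014 -0.036] [0.013 0.036]
0.13 910 [-0.014 -0.021] [0.012 0.022]
0.14 580 [ 0.005 -0.013] [0.01  0.014]
0.15 571 [ 0.004 -0.013] [0.01  0.014]
0.16 384 [ 0.005 -0.013] [0.01  0.014]
```

```bash
python3 -m pendant '[[0.1,0.4,-2,0,0,0,0],[0.1,0.4,-4.5,0,0,0,0],[0.1,0.4,-7,0,0,0,0],[0.1,0.4,-9.5,0,0,0,0],[0.1,0.4,-11,0,0,0,0],[0.1,0.4,-11.6,0,0,0,0],[0.1,0.4,-11.6,0,0,0,0]]'
```

```text
time: 2.07
eef_pos: [0.4397, 0.124, 0.2891]
ee_rot: [[-0.978, 0.028, 0.205], [0.027, 1.0, -0.007], [-0.205, -0.001, -0.979]]
contact_force: [0.5, 0.0, -0.7]
grip_width: -0.0003
grasp_force: 0.0
```

```bash
python3 -m pendant '[[0,0,-0.3,0,0,0,0],[0,0,-0.6,0,0,0,0],[0,0,-0.9,0,0,0,0],[-0.1,0,-1.2,0,0,0,0],[-0.1,0,-1.5,0,0,0,0],[-0.1,0,-1.8,0,0,0,0],[-0.2,0,-2.0,0,0,0,0],[-0.2,0,-2.2,0,0,0,0],[-0.2,0,-2.2,0,0,0,0]]'
```

```text
time: 2.82
eef_pos: [0.437, 0.1241, 0.268]
ee_rot: [[-0.978, 0.028, 0.205], [0.027, 1.0, -0.006], [-0.205, -0.001, -0.979]]
contact_force: [-5.0, 1.3, 6.9]
grip_width: 0.0001
grasp_force: 3.2
```

```bash
python3 -m pendant '[[0,0,-0.3,0,0,0,0],[0,0,-0.5,0,0,0,0],[0,0,-0.7,0,0,0,0],[0,0,-0.9,0,0,0,0],[0,0,-0.9,0,0,0,0]]'; python3 -m pendant '[[0,0,-0.15,0,0,0,0],[0,0,-0.3,0,0,0,0],[0,0,-0.3,0,0,0,0]]'
```

```text
time: 3.23
eef_pos: [0.4366, 0.1241, 0.2588]
ee_rot: [[-0.978, 0.027, 0.204], [0.027, 1.0, -0.006], [-0.205, -0.001, -0.979]]
contact_force: [-5.1, 1.0, 5.7]
grip_width: -0.0003
grasp_force: 3.2
time: 3.48
eef_pos: [0.4365, 0.1241, 0.2564]
ee_rot: [[-0.978, 0.027, 0.205], [0.027, 1.0, -0.006], [-0.205, -0.001, -0.979]]
contact_force: [-7.2, -0.1, 13.9]
grip_width: -0.0001
grasp_force: 7.2
```

```bash
python3 -m pendant '[[0,0,-0.1,0,0,0,0],[0,0,-0.2,0,0,0,0],[0,0,-0.2,0,0,0,0]]'; python3 -m pendant '[[0,0,-0.1,0,0,0,0],[0,0,-0.2,0,0,0,0],[0,0,-0.2,0,0,0,0],[0,0,-0.2,0,0,0,0]]'
```

```text
time: 3.73
eef_pos: [0.4361, 0.1241, 0.256]
ee_rot: [[-0.978, 0.027, 0.208], [0.026, 1.0, -0.006], [-0.208, -0.001, -0.978]]
contact_force: [-13.9, -1.5, 36.2]
grip_width: 0.0003
grasp_force: 18.8
time: 4.07
eef_pos: [0.4358, 0.1241, 0.2556]
ee_rot: [[-0.977, 0.027, 0.21], [0.026, 1.0, -0.006], [-0.21, -0.001, -0.978]]
contact_force: [-21.2, -2.7, 61.1]
grip_width: 0.0001
grasp_force: 31.1
```

The force climbs with no further travel, and the tip is at 0.087 m as predicted, so the lever is on its hard stop. I'll withdraw straight up.

```bash
python3 -m pendant '[[0.1,0,0.4,0,0,0,0],[0.2,0,0.9,0,0,0,0],[0.3,0,2,0,0,0,0],[0.3,0,4.5,0,0,0,0],[0.3,0,7,0,0,0,0],[0.3,0,10,0,0,0,0],[0.3,0,13,0,0,0,0],[0.3,0,16,0,0,0,0],[0.3,0,16,0,0,0,0]]'
python3 - <<'E'
from h import *
f=grab('wrist');g=grab('side');P=cloud(f)
print(np.nanmedian(P[150:175,300:340,2]))
a=cv2.resize(g['img'][100:260,190:390],(400,320),interpolation=cv2.INTER_CUBIC);b=cv2.resize(f['img'][40:300,160:490],(400,320))
cv2.imwrite('pics/e.png',np.hstack([b,a])[...,::-1]);Q=cloud(g);hs=cv2.cvtColor(g['img'],cv2.COLOR_RGB2HSV)
r=((hs[...,0]<8)|(hs[...,0]>165))&(hs[...,1]>90)&(Q[...,2]>.13)&(Q[...,2]<.22)&(Q[...,0]>.6)&(Q[...,0]<.8)&(abs(Q[...,1]-.11)<.08)
print(r.sum(),np.nanpercentile(Q[r],[5,50,95],axis=0).round(3))
E
```

```text
time: 4.82
eef_pos: [0.4423, 0.1248, 0.4169]
ee_rot: [[-0.976, 0.029, 0.215], [0.029, 1.0, -0.004], [-0.215, 0.002, -0.977]]
contact_force: [1.4, 0.3, -0.1]
grip_width: -0.0001
grasp_force: 0.0
0.08763743184225098
551 [[0.672 0.062 0.152]
 [0.692 0.102 0.169]
 [0.725 0.152 0.173]]
```

View pics/e.png

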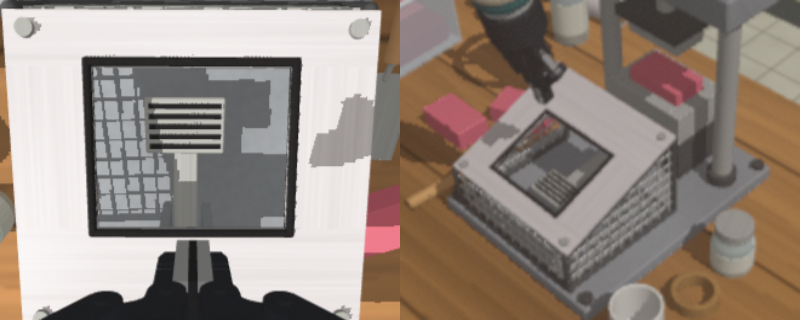

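The pedal is down at z 0.0876 (expected 0.087), and the brick stands out of the mould with its top at about 0.17 (expected 0.170). The hand is about 110 mm above the guard. I'll back it off a little further and hand in.

```bash
python3 -m pendant '[[-1,1,2,0,0,0,0],[-2,3,4,0,0,0,0],[-3,5,5,0,0,0,0],[-3,5,5,0,0,0,0],[-3,5,5,0,0,0,0]]' && python3 -c "
from bench import ctrl; print(ctrl.hand_in())"
```

```text
time: 5.33
eef_pos: [0.4104, 0.1731, 0.4613]
ee_rot: [[-0.978, 0.028, 0.205], [0.027, 1.0, -0.008], [-0.205, -0.002, -0.979]]
contact_force: [-0.1, -0.6, 0.1]
grip_width: 0.0002
grasp_force: 0.0
the job is handed in; nothing more can be done
None
```

The pedal is down on its hard stop and the brick stands raised on the ejector, with the hand drawn back clear; the job was handed in at 5.3 s (no verdict was returned).

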